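# Swing the sorting chute over the red bin and press ready

## Task

Push the aluminium sorting chute round with a finger until its mouth is over the middle of the red bin and leave it there. Then press the green ready button fully down and let it come back up. Leave the three bins, the hand stamp, the glue bottle and the mug standing where they are; nothing is to be picked up.

Things in the scene. Friction and masses are not known exactly. Their poses are not given: they have to be found in the camera images.
- chute (a joint): swing angle of the chute about the upright axis of its fixed stand, rad, positive anticlockwise seen from above, 0 when the chute points along the stand's own x axis; stops at -1.4 and 1.4. It turns stiffly (about 0.2 N m of friction, 1.5 N at 130 mm from the axis) and stays where it is left
- chute_pivot (a point): point on the chute's turning axis at the top of the stand's post, 100 mm above the table; axes those of the stand, z up. The stand is fixed (steel disc 100 mm wide, 12 mm thick, with a 28 mm post); its place and yaw vary. The chute's closed back end lies 22 mm behind the axis; its rim there, the chute's highest point, is 154 mm above the table
- chute_mouth (a point): middle of the lower edge of the chute's mouth (black strip), 170 mm horizontally from the axis, about 73 mm above the table; x axis points outward along the chute (level), z up. The chute is an open aluminium trough, 62 mm wide outside, walls 3 mm thick and 32 mm high, sloping down 0.25 rad to the mouth: 130 mm from the axis its underside is 83 mm and its wall tops 116 mm above the table
- bin_red: loose open red plastic bin, 100 x 100 mm, 55 mm high, with some packets inside (below the rim); about 0.5 kg. Origin at the centre of its underside on the table. The three bins stand about 175 mm from the chute's axis, about 0.85 rad apart; which colour stands where varies
- bin_blue: the same bin in blue
- bin_yellow: the same bin in yellow
- ready (a joint): travel of the green ready button, m: 0 up, 0.006 fully down; a spring raises it, fully down takes 5 N; it counts as pressed beyond 0.0045
- ready_top (a point): middle of the top of the green ready button, 36 mm across, 22 mm above the table when up, pressed straight down; its round grey housing (52 mm across, 12 mm high) is fixed to the table, to the left or to the right of the chute
- stamp: loose hand stamp, 60 x 30 mm black block with a dark wooden handle, 80 mm high; origin at the centre of its underside
- glue: loose white glue bottle with a blue cap, 36 mm across, 100 mm high; origin at the centre of its underside
- mug: loose white mug, 76 mm across, 90 mm high, with a handle; origin at the centre of its underside
There are look-alikes about, which are no part of the job. Of the things that look like the part that bears ready, the smallest one is meant.

How it is judged (in metres and radians):
On the way, in this order (a step that is already met when the one before it is completed fails the run):
1. the chute's mouth is over the middle of the red bin, at rest (horizontal distance between chute_mouth and bin_red below 0.03 m and velocity of joint chute between -0.05 and 0.05 rad/s), for 0.2 s.
2. the ready button is pressed down (value of joint ready above 0.0045 m), for 0.05 s.
At the end, for the whole second after the job is handed in: The chute rests with its mouth within 30 mm (seen from above) of the centre of the red bin, the ready button has been pressed after that and is up again (less than 1.5 mm down), and the bins, stamp, glue bottle and mug are within 15 mm of where they started (all of step 1 and value of joint ready below 0.0015 m and distance of each of bin_red, bin_blue, bin_yellow, stamp, glue, mug from where it was at the start of the episode below 0.015 m); the robot touches nothing.
It fails at once if the ready button is pressed while the chute's mouth is not over the red bin (value of joint ready above 0.003 m and horizontal distance between chute_mouth and bin_red above 0.03 m).
It fails at once if a bin is shifted or lifted by more than 15 mm (distance of any of bin_red, bin_blue, bin_yellow from where it was at the start of the episode above 0.015 m).
It fails at once if the stamp, the glue bottle or the mug is shifted, tipped or lifted (distance of any of stamp, glue, mug from where it was at the start of the episode above 0.015 m or angle between any of stamp, glue, mug's own z axis and vertical above 0.4 rad).
It also fails if it takes over 48 s, if anything falls off the work surface, if the arm or the gripper's body presses on something with over 40 N, if the wrist force passes 120 N, or if a joint passes its speed limit or range.

## Robot

A 6-joint arm with a two-finger parallel gripper is mounted at the origin on the work surface. World frame = base frame: x ahead of the robot, y to its left, z up, the work surface at z = 0. Lengths are in mm, angles in rad, forces in N, time in s.
With the tool pointing down it reaches from about 250 to 775 mm from the base axis. Payload 4 kg.
Tool frame: the origin (TCP) lies midway between the tips of the shut fingers; the grasp point (between the pads) lies 19 mm behind it; z points along the fingers, y is the line along which they close (so a half turn about z gives the same grasp; the last joint's range is limited). The gripper opens to 94 mm and grips with 3 to 60 N. Pads are 16 mm wide; open, the fingers measure 119 mm over their backs; the gripper's body (75 mm by 177 mm) begins 78 mm behind the grasp point.
Start: joints at [-1.237, 0.087, 1.371, -0, 1.684, -0.103], TCP at [232.673, -498.381, 205.506] pointing down, gripper open.
Joint ranges: [-3.1, 3.1], [-0.76, 2.03], [0.27, 2.55], [-1.08, 4.22], [0.17, 2.65], [-2.57, 2.57]. Speed limits (rad/s): [2.79, 2.79, 3.14, 3.14, 3.14, 3.14].

## Interface

Orientations are given as a unit quaternion [x, y, z, w].
In Python, from cell import bot gives the robot as it stands. The module is installed in compiled form; this text tells all that it offers.
- The arm moves only by the shell command python3 -m crank 'ROWS' [FORCE]. ROWS is JSON, a list that holds one entry, the list of rows, each a list of 7 numbers: the shift along the tool's x, y, z in m, then the turn, a rotation vector about the tool's x, y, z in degrees, then the opening, from 0 (shut) to 1 (fully open). A call has 1 to 5 rows; each row is the pose to reach, as a shift and turn from the pose commanded when the call began, along the tool's axes at that moment; what a row does not reach only later rows make up. A row lasts 1/10 s, in which the tool goes at most 50 mm and 8.59 degrees, less where a joint would pass 70% of its speed; a pose out of reach is approached as far as the arm can. A call with a gripper value outside its range is refused whole. The fingers move at their own pace and stop on an object; FORCE is the grip in N (left out, the last holds). Time passes only in rows, so rows that repeat a pose let the fingers close. It gives the time, the measured TCP pose, the force, the opening and the grip force at its end, in the units of the state.
- bot.sense(): the state, without advancing time (a new reading comes with each control period).
- bot.get_image(name): name is "side" or "top"; returns a dict with "img" (480x640x3 uint8, blue, green, red), "vertical_fov" (degrees; the focal length in pixels is half the picture's height over the tangent of half this angle, whatever the lens; pixels are square), "cx", "cy" (the principal point, pixels), "extrinsics" (4x4, takes a point from camera to world coordinates). Camera axes: x right, y up, looking along -z (the intrinsics and any distortion apply to the point x, -y, -z); pixel columns grow to the right and rows downward; lengths in mm; the calibration is good to about 2 mm. A picture is of the moment at which its call begins. There is no depth.
- bot.hand_in(): hands the job in; it is judged then, once.
The state is a dict: "clock": time; "joint_pos": joint angles; "qd": joint speeds; "tau": joint torques, N m; "tool_pos": TCP position; "tool_rot": TCP orientation; "force": force on the tool from outside, world axes, zero at the start; "moment": the same for the moment, N m; "finger_gap": finger opening in mm; "gripper_force": force on a finger pad.
Only numpy, scipy, OpenCV 4.12 (cv2) and the standard library are available. Lean on these libraries where they do the work, as an engineer would, in place of code of your own. Each camera call takes 0.05 s, during which the arm holds its last target. There are 200 camera calls.

## Working session

There is one attempt and no reset: what is moved stays moved. The work goes in short steps, Python scripts to look and compute and a shell command to move; the robot and the scene stay as the last step left them, time stands still between calls to the robot, and variables do not carry over. Pictures are saved under pics/ and viewed, at most 10 in all, crops included, and the job is handed in when it is done.

```bash
mkdir -p pics; python3 - <<'E'
from cell import bot
import cv2,numpy as np,pickle
d={}
for n in("top","side"):
    r=bot.get_image(n);d[n]=r;cv2.imwrite(f"pics/{n}0.png",r["img"])
    print(n,{k:(np.round(v,3).tolist() if k=="extrinsics" else v) for k,v in r.items() if k!="img"})
pickle.dump(d,open("im0.pkl","wb"))
s=bot.sense();print(s)
E
```

```text
top {'vertical_fov': 47.552003422572156, 'cx': 315.39364084537215, 'cy': 237.39536724576485, 'extrinsics': [[0.092, 0.972, -0.217, 286.871], [-0.996, 0.088, -0.026, -35.593], [-0.006, 0.218, 0.976, 1326.445], [0.0, 0.0, 0.0, 1.0]]}
side {'vertical_fov': 44.29578936520964, 'cx': 314.0142065715682, 'cy': 245.7354761875874, 'extrinsics': [[-0.998, 0.033, -0.055, 475.759], [-0.064, -0.49, 0.869, 1038.187], [0.001, 0.871, 0.491, 700.586], [0.0, 0.0, 0.0, 1.0]]}
{'clock': 0.1, 'joint_pos': array([-1.23708176e+00,  8.78891870e-02,  1.37210012e+00, -3.78572592e-05,
        1.68357705e+00, -1.03090036e-01]), 'qd': array([-1.26816151e-03, -1.02533326e-03, -3.43365342e-03,  2.61855157e-05,
       -1.63483268e-03, -5.92706587e-04]), 'tau': array([ 1.93616463e-03, -3.41249728e+01, -3.03303087e+01,  7.19591556e-02,
        3.03940137e-02, -9.09046389e-05]), 'tool_pos': array([ 232.50317478, -497.90020427,  204.41830919]), 'tool_rot': array([ 9.76244851e-01,  2.16667988e-01, -1.32229675e-04, -9.78134047e-04]), 'force': array([-1.7048012 , -0.38392891, -0.08742428]), 'moment': array([0.01706804, 0.01632224, 0.03441447]), 'gripper_force': 0.0, 'finger_gap': 94.00001401904856}
```

View pics/top0.png

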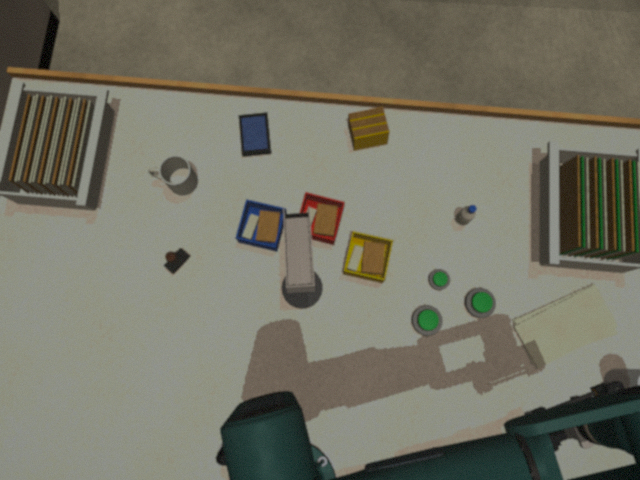

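View pics/side0.png

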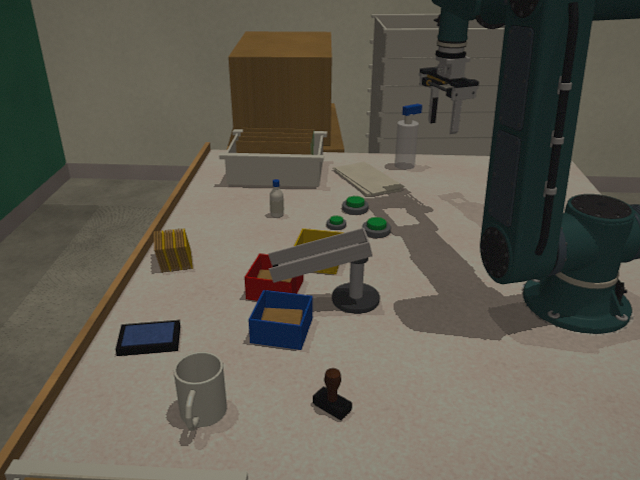

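Top view: the chute has its base at (302,289) and its mouth at (297,214), between blue (260,225) and red (323,218), with yellow at (368,257). There are three green buttons in the top view: (439,279), (427,320) and (480,302). The one at (439,279) looks smallest, so it should be the one meant; I'll measure diameters and check a crop.

```bash
cat > h.py <<'E'
import cv2,numpy as np
def cast(r,uv,z):
    f=240/np.tan(np.radians(r["vertical_fov"]/2));E=r["extrinsics"]
    uv=np.atleast_2d(uv).astype(float)
    d=np.c_[(uv[:,0]-r["cx"])/f,-(uv[:,1]-r["cy"])/f,-np.ones(len(uv))]@E[:3,:3].T
    return (E[:3,3]+d*((z-E[2,3])/d[:,2])[:,None])[:,:2]
def blobs(r,lo,hi,amin=60):
    m=cv2.inRange(cv2.cvtColor(r["img"],cv2.COLOR_BGR2HSV),lo,hi)
    return [c for c in cv2.findContours(m,cv2.RETR_EXTERNAL,cv2.CHAIN_APPROX_NONE)[0] if cv2.contourArea(c)>amin]
E
python3 - <<'E'
import pickle;from h import *
d=pickle.load(open("im0.pkl","rb"))
for n in d:
  r=d[n]
  for name,lo,hi,z in(("green",(50,100,50),(75,255,255),22),("red",(0,150,60),(6,255,255),55),("red2",(172,150,60),(180,255,255),55),("blue",(105,150,40),(130,255,255),55),("yel",(22,150,80),(32,255,255),55)):
    for c in blobs(r,lo,hi):
        p=cast(r,c[:,0],z).astype(np.float32);q=cv2.minAreaRect(p)
        print(n,name,c[:,0].mean(0).round(),np.round(q[0]),np.round(q[1]),round(q[2]))
r=d["top"]
print("post disc",cast(r,(302,289),12),"mouth l,r",cast(r,[(286,215),(309,213)],75), "back",cast(r,[(288,290),(314,288)],154))
print("stamp",cast(r,(177,261),20),"glue",cast(r,(465,216),50),"mug",cast(r,(176,172),60))
cv2.imwrite("pics/crop1.png",cv2.resize(r["img"][180:350,220:510],None,fx=2.7,fy=2.7,interpolation=2))
E
```

```text
top green [428. 320.] [ 402. -285.] [45. 48.] 5
top green [482. 302.] [ 455. -411.] [47. 47.] 48
top green [440. 279.] [ 502. -308.] [32. 31.] 3
top green [635. 207.] [ 728. -783.] [235.   9.] 0
top green [618. 205.] [ 729. -740.] [  9. 236.] 90
top green [600. 203.] [ 729. -697.] [234.  10.] 0
top green [583. 202.] [ 728. -654.] [234.  10.] 0
top red [324. 217.] [619.  -7.] [ 97. 105.] 81
top yel [368. 256.] [ 534. -129.] [ 98. 103.] 82
top yel [371. 140.] [ 830. -118.] [34. 93.] 18
side green [376. 223.] [ 402. -290.] [48. 66.] 4
side green [336. 220.] [ 505. -299.] [31. 45.] 2
side green [355. 202.] [ 457. -413.] [44. 70.] 1
side green [ 21. 107.] [ 2054. -1748.] [ 213. 3253.] 29
side red [265. 279.] [637.  24.] [ 92. 174.] 12
side blue [281. 320.] [592. 167.] [163. 112.] 82
side blue [412. 109.] [  246. -1176.] [152.  68.] 85
side yel [327. 270.] [511.   1.] [47. 25.] 31
side yel [315. 235.] [ 556. -163.] [126.  60.] 33
post disc [[448.12940173  19.50992015]] mouth l,r [[612.57621645  71.83841675]
 [622.39222579  17.8600807 ]] back [[425.80593005  43.45772587]
 [435.2212211  -12.05539679]]
stamp [[487.63149433 329.27622512]] glue [[ 655.5657775  -357.50766629]] mug [[700.64324505 353.05352726]]
```

View pics/crop1.png

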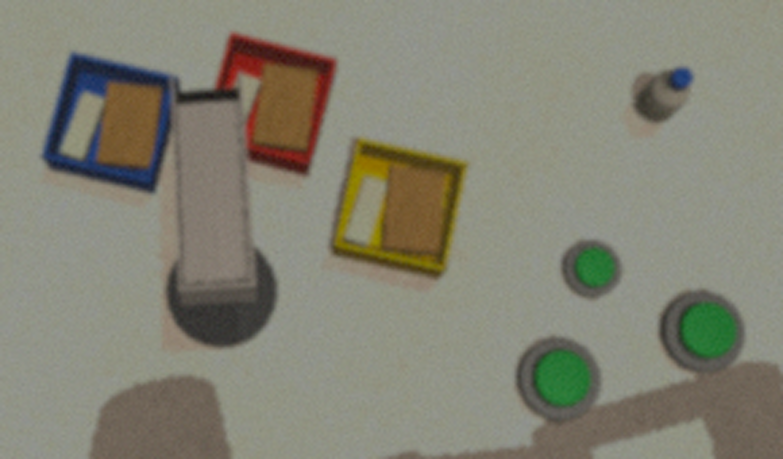

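The crop confirms it: the button at top pixel (440,279), 31 mm across by the mask against 47 mm for the others, is the smallest. The chute must turn clockwise from between blue and red. Next I work out the angles, then begin moving (shut, turned by 25°, tool axes aligned to world).

```bash
python3 - <<'E'
import pickle;from h import *
d=pickle.load(open("im0.pkl","rb"));r=d["top"]
c=lambda a,z:cast(r,np.array(a)/2.7+[220,180],z)
P=c([(221,293)],12)[0]
for n,a in(("red",[(232,35),(306,174)]),("blue",[(73,53),(154,190)]),("blue2",[(178,77),(45,157)]),("yel",[(357,139),(443,273)]),("yel2",[(467,162),(332,248)])):
    q=c(a,55).mean(0)-P;print(n,(q+P).round(),np.hypot(*q).round(),np.arctan2(q[1],q[0]).round(3))
m=c([(175,97),(241,95)],75).mean(0)-P
b=c([(180,288),(255,283)],154).mean(0)-P
print("P",P,"mouth",m+P,np.hypot(*m),np.arctan2(m[1],m[0]),"back",b, np.arctan2(*(m-b)[::-1]))
E
python3 -m crank '[[[0,0,0,0,0,8.5,0],[0,0,0,0,0,17,0],[0,0,0,0,0,25,0],[0,0,0,0,0,25,0]]]' 20
```

```text
red [617.  -8.] 170.0 -0.164
blue [588. 129.] 177.0 0.664
blue2 [592. 130.] 180.0 0.658
yel [ 535. -131.] 173.0 -1.052
yel2 [ 536. -131.] 174.0 -1.05
P [449.26142248  19.98067539] mouth [613.57927272  45.57476223] 166.29916773487378 0.15451801845577126 back [-11.7957684   -2.63331091] 0.15892774601747306
clock: 0.5
tool_pos: [232.6, -498.1, 204.8]
tool_rot: [1.0, 0.0, -0.0, -0.001]
force: [-0.9, -0.3, -0.2]
finger_gap: 65.4
gripper_force: 0.0
```

```bash
python3 -m crank '[[[0.024,-0.043,0,0,0,0,0],[0.048,-0.086,0,0,0,0,0],[0.072,-0.129,0,0,0,0,0],[0.096,-0.172,0,0,0,0,0],[0.12,-0.215,0,0,0,0,0]]]'
python3 -m crank '[[[0.024,-0.043,0,0,0,0,0],[0.048,-0.086,0,0,0,0,0],[0.072,-0.129,0,0,0,0,0],[0.096,-0.172,0,0,0,0,0],[0.12,-0.215,0,0,0,0,0]]]'
python3 -m crank '[[[0.022,-0.04,0,0,0,0,0],[0.044,-0.08,0,0,0,0,0],[0.066,-0.12,0,0,0,0,0],[0.088,-0.16,0,0,0,0,0],[0.102,-0.183,0,0,0,0,0]]]'
```

```text
clock: 1.0
tool_pos: [353.0, -281.5, 205.3]
tool_rot: [1.0, 0.002, 0.0, -0.0]
force: [0.1, -0.3, -0.7]
finger_gap: 25.6
gripper_force: 0.0
clock: 1.5
tool_pos: [472.9, -66.3, 205.4]
tool_rot: [1.0, 0.002, 0.0, 0.0]
force: [0.6, -0.1, 0.0]
finger_gap: 0.3
gripper_force: 0.0
clock: 2.0
tool_pos: [575.0, 118.0, 204.6]
tool_rot: [1.0, 0.003, -0.0, -0.0]
force: [-0.1, -0.7, 0.5]
finger_gap: 0.6
gripper_force: 0.0
```

Now down to z≈92, then in −y to near contact (y≈90).

```bash
python3 -m crank '[[[0,0,0.04,0,0,0,0],[0,0,0.08,0,0,0,0],[0,0,0.112,0,0,0,0],[0,0.012,0.112,0,0,0,0],[0,0.025,0.112,0,0,0,0]]]'
python3 -m crank '[[[0,0.008,0,0,0,0,0],[0,0.016,0,0,0,0,0],[0,0.024,0,0,0,0,0],[0,0.028,0,0,0,0,0],[0,0.03,0,0,0,0,0]]]'
```

```text
clock: 2.5
tool_pos: [574.1, 89.0, 93.4]
tool_rot: [1.0, 0.001, -0.001, 0.0]
force: [0.2, 0.3, 1.0]
finger_gap: 0.8
gripper_force: 0.0
clock: 3.0
tool_pos: [575.0, 59.3, 94.6]
tool_rot: [1.0, -0.0, 0.001, -0.0]
force: [1.4, 1.6, 0.8]
finger_gap: 0.4
gripper_force: 1.1
```

```bash
python3 - <<'E'
from cell import bot
import cv2
for n,(y0,y1,x0,x1) in(("top",(150,330,200,480)),("side",(190,350,200,420))):
    r=bot.get_image(n);cv2.imwrite(f"pics/{n}2.png",cv2.resize(r["img"][y0:y1,x0:x1],None,fx=2.7,fy=2.7,interpolation=2))
s=bot.sense();print(s["tool_pos"],s["force"])
E
```

```text
[574.24287349  59.1781495   93.77564815] [ 0.25077462  0.33754178 -0.69252612]
```

View pics/side2.png

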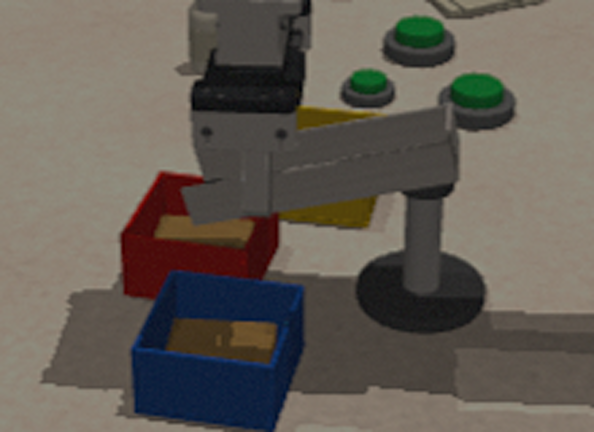

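The finger is on the outer wall (crop 255,185), below the wall top, and the chute has turned toward red. I continue 17 mm, back off and lift.

```bash
python3 -m crank '[[[0.001,0.005,0,0,0,0,0],[0.002,0.01,0,0,0,0,0],[0.003,0.014,0,0,0,0,0],[0.003,0.017,0,0,0,0,0],[0.003,0.017,0,0,0,0,0]]]'
python3 -m crank '[[[0,-0.01,0,0,0,0,0],[0,-0.03,0,0,0,0,0],[0,-0.03,-0.04,0,0,0,0],[0,-0.03,-0.08,0,0,0,0],[0,-0.03,-0.11,0,0,0,0]]]'
python3 -m crank '[[[0,-0.05,0,0,0,0,0],[0,-0.1,0,0,0,0,0],[0,-0.15,0,0,0,0,0],[0,-0.2,0,0,0,0,0],[0,-0.24,0,0,0,0,0]]]'
python3 - <<'E'
from cell import bot
import cv2,pickle
r=bot.get_image("top");pickle.dump(r,open("im3.pkl","wb"))
cv2.imwrite("pics/top3.png",cv2.resize(r["img"][180:350,220:510],None,fx=2.7,fy=2.7,interpolation=2))
E
```

```text
clock: 3.6
tool_pos: [577.4, 42.0, 93.1]
tool_rot: [1.0, -0.0, -0.0, 0.0]
force: [0.6, 0.2, 0.1]
finger_gap: 0.3
gripper_force: 0.2
clock: 4.1
tool_pos: [577.7, 73.4, 205.8]
tool_rot: [1.0, 0.001, 0.001, 0.0]
force: [-0.4, 0.5, 0.1]
finger_gap: 0.4
gripper_force: 0.0
clock: 4.6
tool_pos: [576.4, 315.9, 203.0]
tool_rot: [1.0, 0.001, -0.0, 0.0]
force: [0.7, -0.8, -0.2]
finger_gap: 0.4
gripper_force: 0.0
```

View pics/top3.png

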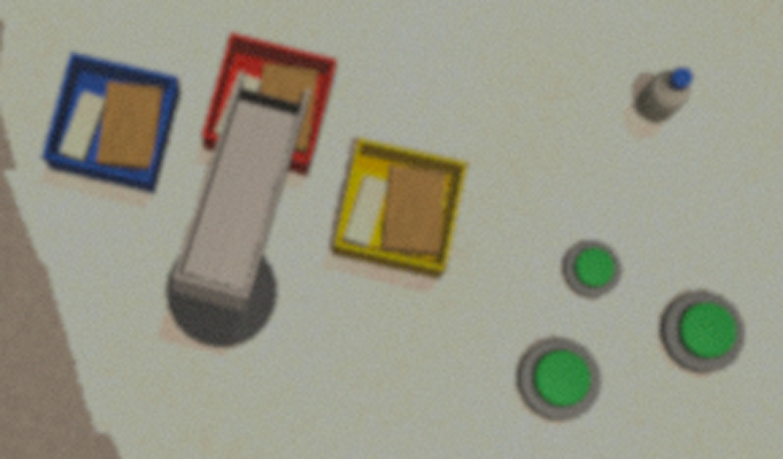

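The mouth strip (crop 270,100) lies almost on the red bin's centre (crop 270,104), and the bins haven't moved. Now I go over the small green button.

```bash
python3 - <<'E'
import pickle;from h import *
r=pickle.load(open("im3.pkl","rb"))
c=lambda a,z:cast(r,np.array(a)/2.7+[220,180],z)
print("mouth",c([(270,100)],74),"red",c([(232,35),(336,60),(306,174),(204,148)],55).mean(0),"btn",c([(596,267)],22),c([(591,269)],10))
E
python3 -m crank '[[[-0.006,0.048,0,0,0,0,0],[-0.012,0.096,0,0,0,0,0],[-0.018,0.144,0,0,0,0,0],[-0.024,0.192,0,0,0,0,0],[-0.03,0.24,0,0,0,0,0]]]'
python3 -m crank '[[[-0.006,0.048,0,0,0,0,0],[-0.012,0.096,0,0,0,0,0],[-0.018,0.144,0,0,0,0,0],[-0.024,0.192,0,0,0,0,0],[-0.03,0.24,0,0,0,0,0]]]'
python3 -m crank '[[[-0.005,0.048,0,0,0,0,0],[-0.01,0.096,0,0,0,0,0],[-0.014,0.142,0,0,0,0,0],[-0.014,0.142,0,0,0,0,0]]]'
```

```text
mouth [[615.13031656  -9.05738539]] red [616.64193669  -8.53144444] btn [[ 501.5942622  -311.47160769]] [[ 501.34712135 -309.60829965]]
clock: 5.15
tool_pos: [546.6, 71.2, 203.2]
tool_rot: [1.0, 0.001, -0.0, 0.0]
force: [0.5, -0.7, 0.3]
finger_gap: 0.6
gripper_force: 0.0
clock: 5.65
tool_pos: [516.8, -168.9, 203.4]
tool_rot: [1.0, 0.0, -0.0, 0.0]
force: [0.2, -0.7, 0.0]
finger_gap: 0.1
gripper_force: 0.0
clock: 6.05
tool_pos: [501.9, -314.4, 202.1]
tool_rot: [1.0, -0.003, -0.001, 0.001]
force: [0.2, -0.2, -0.7]
finger_gap: 0.2
gripper_force: 0.0
```

```bash
python3 -m crank '[[[0,-0.004,0.045,0,0,0,0],[0,-0.004,0.09,0,0,0,0],[0,-0.004,0.135,0,0,0,0],[0,-0.004,0.172,0,0,0,0],[0,-0.004,0.172,0,0,0,0]]]'
python3 -m crank '[[[0,0,0.004,0,0,0,0],[0,0,0.008,0,0,0,0],[0,0,0.012,0,0,0,0],[0,0,0.014,0,0,0,0],[0,0,0.014,0,0,0,0]]]'
```

```text
clock: 6.55
tool_pos: [499.6, -301.3, 24.8]
tool_rot: [1.0, 0.001, -0.005, -0.004]
force: [-0.7, 0.7, 0.5]
finger_gap: 0.5
gripper_force: 0.0
clock: 7.05
tool_pos: [505.2, -306.2, 19.4]
tool_rot: [1.0, 0.0, 0.002, 0.001]
force: [1.6, 0.5, 2.9]
finger_gap: 0.5
gripper_force: 1.5
```

```bash
python3 -m crank '[[[0,0,0.002,0,0,0,0],[0,0,0.004,0,0,0,0],[0,0,0.005,0,0,0,0],[0,0,0.005,0,0,0,0]]]'
```

```text
clock: 7.45
tool_pos: [505.2, -306.2, 16.1]
tool_rot: [1.0, 0.0, 0.002, 0.001]
force: [-0.6, 2.0, 13.0]
finger_gap: 0.7
gripper_force: 6.7
```

At 13 N (5 N is full travel) the button is bottomed. I lift off and check.

```bash
python3 -m crank '[[[0,0,0,0,0,0,0],[0,0,-0.02,0,0,0,0],[0,0,-0.06,0,0,0,0],[0,0,-0.1,0,0,0,0],[0,0,-0.15,0,0,0,0]]]'
python3 -m crank '[[[-0.04,0.03,0,0,0,0,0],[-0.08,0.06,0,0,0,0,0],[-0.12,0.09,0,0,0,0,0],[-0.16,0.12,0,0,0,0,0],[-0.16,0.12,0,0,0,0,0]]]'
python3 - <<'E'
from cell import bot
import cv2
r=bot.get_image("top");cv2.imwrite("pics/top4.png",r["img"])
E
```

```text
clock: 7.95
tool_pos: [501.5, -304.1, 160.8]
tool_rot: [1.0, 0.0, -0.003, -0.002]
force: [1.3, -0.5, -0.5]
finger_gap: 0.5
gripper_force: 0.0
clock: 8.45
tool_pos: [338.2, -427.9, 161.3]
tool_rot: [1.0, -0.004, -0.002, -0.0]
force: [0.1, -0.3, -0.3]
finger_gap: 0.6
gripper_force: 0.0
```

View pics/top4.png

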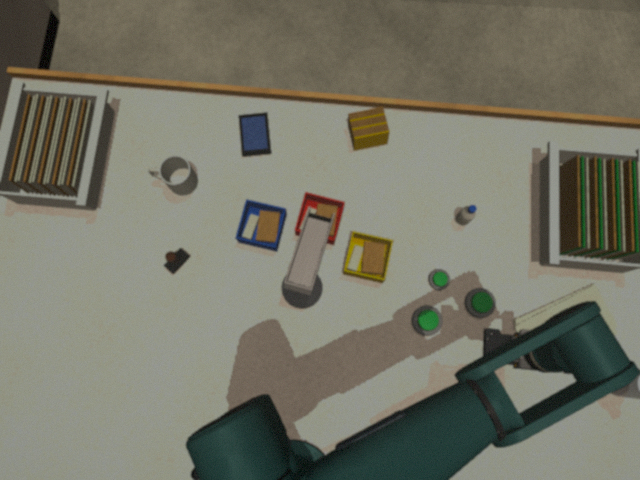

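The mouth (319,217) is over the red bin's middle, the button (439,279) is clear of the arm, everything else stands where it did, and the arm touches nothing.

```bash
python3 -c "
from cell import bot
print(bot.hand_in())"
```

```text
the job is handed in; nothing more can be done
None
```

I pushed the chute round so its mouth is within about 2 mm of the red bin's centre by camera, then pressed the smallest green button to its stop (13 N) and released it, and handed the job in at about 8.5 s; the hand-in returned no verdict.

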